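# Press the bronze bushing into the bearing housing

### The job

Turn the parts carousel (it has black finger pegs to turn it by) until the compartment with the bronze flanged bushing stands at the front opening by the red mark, clear of the guard, then lift that bushing out. Press it down into the bore of the bearing housing until its shoulder bottoms flush all round, and let go. Leave the three other parts in the carousel.

Things in the scene. Friction and masses are not known exactly. Their poses are not given: they have to be found in the camera images.
- carousel_foot: Fixed foot of the parts carousel, a dark disc 160 mm across; origin on the bench, on the carousel's vertical axis, z up. Its -x axis points to the front opening (towards the robot within 0.25 rad) and bears a red mark just below the table's edge.
- guard_edge (a point): Middle of the yellow front edge of the clear guard plate fixed over the carousel's rear half: x = +23 to +113 mm, y = +-95 mm, z = 78 to 84 mm in the foot's frame; this point is at x = 23, z = 84 mm. Two rods at the back carry it. Parts under it cannot be taken from above.
- front_opening (a point): Point fixed to the foot, 65 mm in front of the carousel's axis (its -x side) and 20 mm above the bench: where the middle of the wanted compartment's floor must come (within 35 degrees of turn).
- carousel_table: Blue turntable, 186 mm across; turns without end either way about its vertical axis and stays where left (friction 0.05 N m). Origin on the axis at bench level, z up. Four compartments on its -x, +y, +x, -y axes, centred 65 mm out, floors 20 mm above the bench, parted by radial walls 36 mm high (from the bench); rim 29 mm, middle hub 32 mm across, 50 mm high.
- finger_peg (a point): Centre of the top of one of the four black round finger pegs, 12 mm in diameter, that stand midway between the compartments (45, 135, 225, 315 degrees in the table's frame; this one at 45), 84 mm from the turning axis, tops 70 mm above the bench, free-standing above 36 mm: pinch or push them to turn the table, under 1 N.
- bronze_compartment (a point): Middle of the floor of the compartment with the bronze bushing, 65 mm from the axis on the table's -x side; turns with the table. It starts at the back under the guard, 130 to 180 degrees of turn either way from the front opening.
- bronze_bushing: Bronze-brown flanged bushing standing upright in a grey locating socket (24.5 mm hole, 12 mm deep) on its compartment floor, about 0.09 kg (0.06 to 0.13). Origin at the centre of its foot, z along its axis to the top. From the foot: shank 22 mm in diameter and 24 mm long, flange 34 mm across and 5 mm thick, then a round collar 24 mm across and 22 mm tall to grip; 51 mm in all.
- bronze_bushing_shoulder (a point): Centre of the underside of the bronze bushing's flange, 24 mm above its foot: this face must bottom on the housing's top.
- housing: Bearing housing fixed to the bench: aluminium block 52 x 52 mm on a dark plate 84 x 76 mm (x, y) and 10 mm thick with four bolt heads; the block's top is 46 mm above the bench. Origin on the bench under the bore's centre, z up; turned up to 0.4 rad. It stands nearer the robot than the carousel, left or right of a fixed orange mat with black rotors.
- bore_mouth (a point): Centre of the bore's mouth in the housing's top face, 46 mm above the bench. Bore 23 mm in diameter, 34 mm deep, with a 2 mm lead-in chamfer. The first 12 mm take the shank freely; over the last 12 mm it is gripped inside and must be pushed with about 8 N (plus 20 N per m/s) all the way; it does not spring back.
- steel_bushing: Grey steel bushing of the same shape as the bronze one, not wanted; stands in the compartment across from it. Origin at the centre of its foot.
- cone: Amber flanged cone fitting, 26 mm across, 19 mm tall, in a compartment beside; not wanted. Origin under its centre.
- rotor_loose: Black motor rotor cup, 28 mm across, 14 mm tall, in the compartment across from the cone; not wanted. Origin under its centre.
Things that resemble listed ones, but are neither listed nor needed, are in the scene too. Leave any green or pink look-alike of the cone alone. Leave any purple look-alike of the rotor_loose alone.

How it is judged (in metres and radians):
On the way, in this order (a step that is already met when the one before it is completed fails the run):
1. the bronze bushing's compartment is turned to the front opening (its middle within 40 mm, about 35 degrees) with the bushing still in it (horizontal distance between bronze_compartment and front_opening below 0.04 m and horizontal distance between bronze_bushing and bronze_compartment below 0.03 m and height (world z) of bronze_bushing below 0.03 m), for 0.2 s.
2. the bronze bushing is lifted out, its foot more than 50 mm above the bench (height (world z) of bronze_bushing above 0.05 m), for 0.1 s.
At the end, for the whole second after the job is handed in: The bronze bushing sits released and still in the housing's bore, centred within 3 mm and upright within 0.05 rad, its shoulder within 1.7 mm of the housing's top; the steel bushing, cone and rotor are still in the carousel (z of bronze_bushing_shoulder in the frame of bore_mouth between -0.003 and 0.0017 m and horizontal distance between bronze_bushing_shoulder and bore_mouth below 0.003 m and angle between the z axis of bronze_bushing and the z axis of housing, either way round below 0.05 rad and linear speed of bronze_bushing below 0.01 m/s and horizontal distance between each of steel_bushing, cone, rotor_loose and carousel_foot below 0.095 m and height (world z) of steel_bushing between 0.01 and 0.05 m and height (world z) of cone between 0.01 and 0.05 m and height (world z) of rotor_loose between 0.01 and 0.05 m); the robot touches nothing.
It also fails if it takes over 66 s, if anything falls off the work surface, if the arm or the gripper's body presses on something with over 40 N, if the wrist force passes 120 N, or if a joint passes its speed limit or range.

### The arm

A 6-joint arm with a two-finger parallel gripper is mounted at the origin on a cart in front of the work surface, level with it; the furniture and walls round the work are solid. World frame = base frame: x ahead of the robot, y to its left, z up, the work surface at z = 0. Lengths are in m, angles in degrees, forces in N, time in s.
With the tool pointing down it reaches from about 0.375 to 0.9 m from the base axis. Payload 3.1 kg.
Tool frame: the origin (TCP) lies on the centre line of the jaws, within the pads' length; the fingertips stand 8 mm ahead of it and the grasp point (between the pads) lies 11 mm behind it; z points along the fingers, y is the line along which they close (so a half turn about z gives the same grasp; the last joint's range is limited). The gripper opens to 87 mm and grips with 3 to 60 N. Pads are 19 mm wide; open, the fingers measure 117 mm over their backs; the gripper's body (75 mm by 190 mm) begins 51 mm behind the grasp point.
Start: joints at [60.132, 30.224, 82.088, -0, 67.689, -10.227], TCP at [0.21, 0.589, 0.231] pointing down, gripper open.
Joint ranges: [-176.69, 176.69], [-43.24, 126.21], [12.49, 139.97], [-82, 262], [0, 151.66], [-163.58, 163.58]. Speed limits (degrees/s): [159.86, 159.86, 180, 180, 180, 180].

### API

Orientations are given as a 3x3 rotation matrix whose columns are the frame's x, y, z axes.
In Python, from rig import * gives the robot as it stands.
- The arm moves only by the tool step_arm, never from a script. Its argument "targets" is a list of rows, each a list of 5 numbers: the opening, from -1 (shut) to 1 (fully open), then the shift along the world's x, y, z normalised to -1 to 1, where 1 is 0.25 m, then the turn about the world's z normalised to -1 to 1, where 1 is 180 degrees. In form: [[fingers, x, y, z, turn], ...]. A call has 1 to 20 rows; each row is the pose to reach, as a shift and turn from the pose commanded when the call began, turning the shorter way round; what a row does not reach only later rows make up. A row lasts 1/10 s, in which the tool goes at most 50 mm and 8.59 degrees, less where a joint would pass 70% of its speed; a pose out of reach is approached as far as the arm can. A call with a number of a shift or a turn outside -1 to 1 is refused whole. A call with a gripper value outside its range is refused whole. The fingers move at their own pace and stop on an object; the grip force is fixed at half the most. Time passes only in rows, so rows that repeat a pose let the fingers close. It gives the time, the measured TCP pose, the force, the opening and the grip force at its end, in the units of the state.
- read_state(): the state, without advancing time (a new reading comes with each control period).
- capture(name): name is "scene" or "side" or "wrist"; returns a dict with "color" (384x512x3 uint8, red, green, blue), "mtx" (3x3 intrinsics, pixels), "pose" (4x4, takes a point from camera to world coordinates). Camera axes: x right, y down, z forward; pixel columns grow to the right and rows downward; lengths in m; the calibration is good to about 2 mm. A picture is of the moment at which its call begins. There is no depth.
- hand_in(): hands the job in; it is judged then, once.
The state is a dict: "time_s": time; "joint_positions": joint angles; "qvel": joint speeds; "tau": joint torques, N m; "position": TCP position; "tcp_rot": TCP orientation; "force": force on the tool from outside, world axes, zero at the start; "moment": the same for the moment, N m; "opening": opening from 0.0 (shut) to 1.0 (fully open); "grasp_force": force on a finger pad.
Only numpy, scipy, OpenCV 4.12 (cv2) and the standard library are available. Lean on these libraries where they do the work, as an engineer would, in place of code of your own. Each camera call takes 0.05 s, during which the arm holds its last target. There are 200 camera calls.

## Working session

There is one attempt and no reset: what is moved stays moved. The work goes in short steps, Python scripts to look and compute and a tool call to move; the robot and the scene stay as the last step left them, time stands still between calls to the robot, and variables do not carry over. Pictures are saved under pics/ and viewed, at most 12 in all, crops included, and the job is handed in when it is done.

Besides the shell and the picture viewer there is one more tool, called after ">>>" as a command line: name --pt "numbers of a row" for each row, then --argument value for the rest. step_arm: Moves the arm, as the interface text tells. Scaled input: -1 to 1 covers 0.25 m each way for a shift and 180 degrees each way for a turn. Its arguments: {"type":"object","properties":{"targets":{"type":"array","items":{"type":"array","items":{"type":"number"}}}},"required":["targets"]}

```bash
mkdir -p pics; python3 - <<'E'
from rig import *
import cv2,numpy as np
s=read_state();print(s['time_s'],s['position'],s['tcp_rot'],s['opening'])
for n in ("scene","side"):
    c=capture(n);cv2.imwrite(f'pics/{n}0.png',c['color'][:,:,::-1]);print(n,c['mtx'].tolist(),np.round(c['pose'],4).tolist())
E
```

```text
0.0 [0.20967656 0.58801579 0.22957113] [[-9.41837304e-01  3.36067528e-01 -1.05360614e-03]
 [ 3.36068981e-01  9.41835524e-01 -1.86691697e-03]
 [ 3.64913523e-04 -2.11241639e-03 -9.99997702e-01]] 1.0014592595465917
scene [[497.19195226533907, 0.0, 251.60741467848914], [0.0, 497.19195226533907, 193.75537486999528], [0.0, 0.0, 1.0]] [[0.7923, -0.3622, 0.491, 0.0102], [-0.6102, -0.4743, 0.6346, -0.7679], [0.0031, -0.8024, -0.5968, 0.8328], [0.0, 0.0, 0.0, 1.0]]
side [[469.37668976142635, 0.0, 253.3275085445755], [0.0, 469.37668976142635, 192.02938702081815], [0.0, 0.0, 1.0]] [[-0.9522, -0.1758, 0.2497, 0.3878], [-0.3053, 0.5628, -0.7681, 0.7548], [-0.0055, -0.8077, -0.5896, 0.6606], [0.0, 0.0, 0.0, 1.0]]
```

View pics/scene0.png

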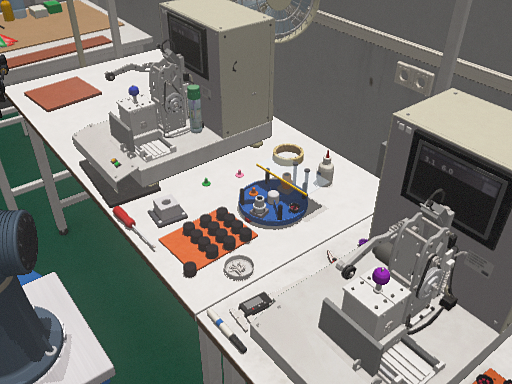

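View pics/side0.png

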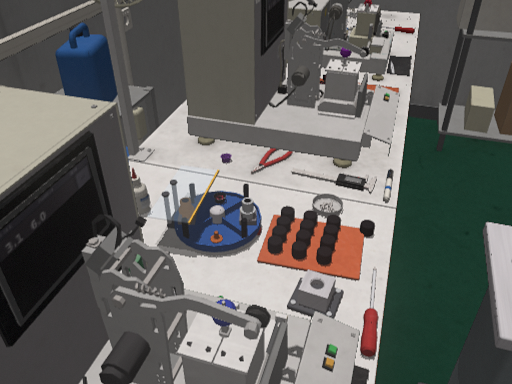

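The scene view shows the carousel near (273,203) and the housing near (168,207); the side view shows them near (217,218) and (317,292). I'll enlarge both.

```bash
cat > h.py <<'E'
import numpy as np,cv2
from rig import *
def proj(c,P):
    P=np.atleast_2d(P);T=np.linalg.inv(c['pose']);q=(T[:3,:3]@P.T).T+T[:3,3]
    u=(c['mtx']@q.T).T;return u[:,:2]/u[:,2:]
def ray(c,px,z):
    d=c['pose'][:3,:3]@np.linalg.inv(c['mtx'])@np.array([px[0],px[1],1.]);o=c['pose'][:3,3]
    return o+d*(z-o[2])/d[2]
def crop(c,x,y,w,h,k):
    return cv2.resize(c['color'][y:y+h,x:x+w,::-1],None,fx=k,fy=k,interpolation=cv2.INTER_CUBIC)
E
python3 - <<'E'
from h import *
a=capture('scene');b=capture('side')
im=np.vstack([np.hstack([crop(a,230,150,80,60+15,5),crop(b,160,165,80+30,75,5)[:, :400]]),np.hstack([crop(a,140,185,80,45,5),crop(b,280,265,80,45,5)])])
cv2.imwrite('pics/z1.png',im);print(im.shape)
# colour-based
for n,c in(('a',a),('b',b)):
    hsv=cv2.cvtColor(c['color'],cv2.COLOR_RGB2HSV)
    m=cv2.inRange(hsv,(105,150,40),(120,255,255))
    k,l,st,ce=cv2.connectedComponentsWithStats(m)
    for i in range(1,k):
        if st[i,4]>100:print(n,st[i],ce[i])
E
```

```text
(600, 800, 3)
a [245 185  23  14 128] [255.9453125 192.21875  ]
a [275 201  29  20 164] [286.94512195 211.6402439 ]
a [263 202  18  19 139] [270.49640288 213.52517986]
a [ 17 270  25  17 186] [ 27.90860215 277.28494624]
b [  56   23   58   71 2374] [84.50800337 57.47262005]
b [199 224  40  22 378] [217.37566138 234.1984127 ]
```

View pics/z1.png

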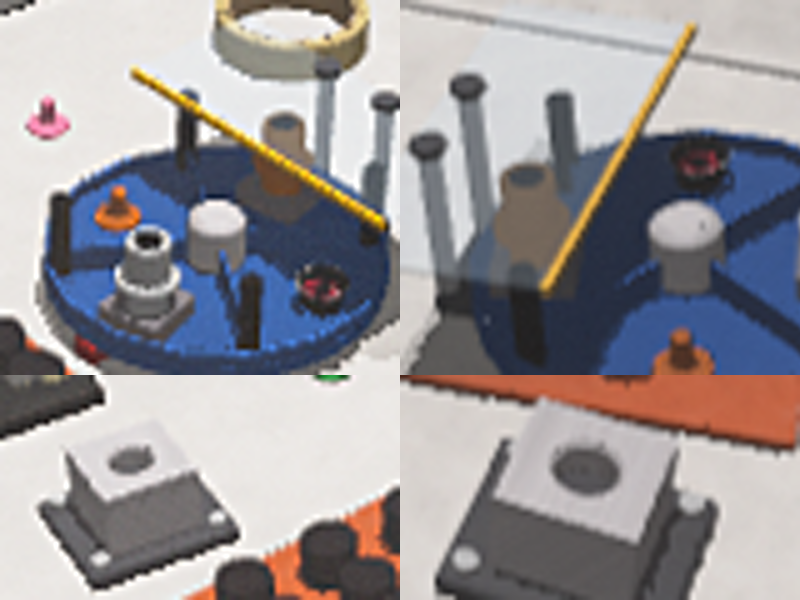

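Crop: in the scene view the guard edge runs (257,164)–(307,195), the peg tops are near (242,189), (280,205), (268,169) and (305,183), the bronze top is at (286.6,174) and the steel top at (259,197). The bore is at (166,202) in the scene view and (317,284) in the side view.

```bash
python3 - <<'E'
from h import *
a=capture('scene');b=capture('side')
f=lambda p,o:((np.array(p)+.5)/5-.5+o)
A=lambda *p:f(p,(230,150));B=lambda x,y:f((x-400,y),(160,165))
H=lambda x,y:f((x,y-375),(140,185));G=lambda x,y:f((x-400,y-375),(280,265))
def P(n,c,p,z):print(n,np.round(ray(c,p,z)*1000,1)[:2])
for n,c,ps in(('sc',a,[A(136,72),A(385,226)]),('si',b,[B(693,28),B(545,290)])):
    q=[ray(c,p,.084) for p in ps];m=(q[0]+q[1])/2;d=q[1]-q[0]
    print(n,'edge mid',m,'len',np.linalg.norm(d),'norm ang',np.degrees(np.arctan2(d[1],d[0])))
for p in [(61,197),(250,277),(188,95),(375,167)]:P('peg',a,A(*p),.07)
for p in [(560,98),(525,268)]:P('peg s',b,B(*p),.07)
P('hub',a,A(216,205),.05);P('hub s',b,B(686,215),.05)
P('steel',a,A(148,240),.071);P('bronze',a,A(283,120),.071);P('bronze s',b,B(527,176),.071)
P('bore',a,H(131,461),.046);P('bore s',b,G(585,470),.046)
for p in [(66,450),(157,420),(200,467),(108,502)]:P('c',a,H(*p),.046)
for p in [(540,397),(680,452),(640,543),(495,503)]:P('c s',b,G(*p),.046)
E
```

```text
sc edge mid [0.72735824 0.03443033 0.084     ] len 0.18771080959501105 norm ang -86.16841796139624
si edge mid [0.72586349 0.04177802 0.084     ] len 0.1870744880132923 norm ang 93.62663281674783
peg [630.1  75.1]
peg [664.6 -36.5]
peg [742.9 109.2]
peg [778.5  -4.2]
peg s [775.6  -2. ]
peg s [741.2 110. ]
hub [707.7  41.4]
hub s [702.9  35.4]
steel [642.3  17.5]
bronze [767.6  57.8]
bronze s [765.1  55.4]
bore [459.4 176.1]
bore s [459.3 180. ]
c [437.2 204.9]
c [488.1 198.9]
c [485.1 150. ]
c [433.  153.2]
c s [481.9 150. ]
c s [429.  161.6]
c s [434.8 207. ]
c s [485.8 204.3]
```

```bash
python3 - <<'E'
from h import *
a=capture('scene');b=capture('side')
def tri(p,q):
    Ms=[c['mtx']@np.linalg.inv(c['pose'])[:3] for c in(a,b)]
    X=cv2.triangulatePoints(*Ms,np.float64(p),np.float64(q)).ravel();return np.round(X[:3]/X[3],3)
print('knob',tri((134,90),(224,305)),'plate corner',ray(a,(75,150),.06),ray(a,(130,200),.0))
print('side panel', [ray(b,p,.06).round(3) for p in((300,315),(357,330))])
ax=np.array([.7035,.0365])
p=read_state()['position']
# waypoints, opening 22mm (-0.5); yaw_y start 70.4
def wp(th,z,yaw,y0,o):
    t=np.radians(th);q=np.r_[ax+.0835*np.array([np.cos(t),np.sin(t)]),z]
    return np.round(np.r_[(q-o)/.25,(yaw-y0)/180],3).tolist()
print('to peg hi',wp(152.3,.13,62.3,70.4,p),'lo',wp(152.3,.054,62.3,70.4,p))
for k in range(0,85,6):
    o=np.r_[ax+.0835*np.array([np.cos(np.radians(152.3)),np.sin(np.radians(152.3))]),.054]
    print([-.5]+wp(152.3+k,.054,62.3+k,62.3,o))
E
```

```text
knob [0.528 0.43  0.246] plate corner [0.36409855 0.54102905 0.06      ] [0.41133777 0.29823153 0.        ]
side panel [array([0.469, 0.267, 0.06 ]), array([0.379, 0.269, 0.06 ])]
to peg hi [1.678, -2.053, -0.402, -0.045] lo [1.678, -2.053, -0.706, -0.045]
[-0.5, 0.0, 0.0, 0.0, 0.0]
[-0.5, -0.015, -0.032, 0.0, 0.033]
[-0.5, -0.026, -0.065, 0.0, 0.067]
[-0.5, -0.034, -0.099, 0.0, 0.1]
[-0.5, -0.038, -0.134, 0.0, 0.133]
[-0.5, -0.038, -0.169, 0.0, 0.167]
[-0.5, -0.035, -0.203, 0.0, 0.2]
[-0.5, -0.028, -0.238, 0.0, 0.233]
[-0.5, -0.018, -0.271, 0.0, 0.267]
[-0.5, -0.004, -0.303, 0.0, 0.3]
[-0.5, 0.013, -0.334, 0.0, 0.333]
[-0.5, 0.034, -0.362, 0.0, 0.367]
[-0.5, 0.057, -0.389, 0.0, 0.4]
[-0.5, 0.082, -0.412, 0.0, 0.433]
[-0.5, 0.11, -0.433, 0.0, 0.467]
```

>>> step_arm --pt "1 0.08 -0.2 0.1 0" --pt "1 0.16 -0.4 0.2 0" --pt "1 0.24 -0.6 0.3 0" --pt "1 0.32 -0.8 0.32 0" --pt "0 0.4 -1 0.32 0" --pt "0 0.4 -1 0.32 -0.045" --pt "0 0.4 -1 0.32 -0.045"

```text
time_s: 1.1
position: [0.3113, 0.3356, 0.3112]
tcp_rot: [[-0.882, 0.471, 0.001], [0.471, 0.882, -0.001], [-0.002, -0.0, -1.0]]
force: [-0.0, 1.2, -0.0]
opening: 0.809
grasp_force: 0.0
```

>>> step_arm --pt "0 0.17 -0.17 0 0" --pt "0 0.34 -0.34 0 0" --pt "-0.5 0.51 -0.51 0 0" --pt "-0.5 0.68 -0.68 -0.05 0" --pt "-0.5 0.85 -0.85 -0.1 0" --pt "-0.5 1 -1 -0.2 0" --pt "-0.5 1 -1 -0.2 0" --pt "-0.5 1 -1 -0.2 0"

```text
time_s: 1.9
position: [0.5633, 0.0857, 0.2585]
tcp_rot: [[-0.884, 0.468, 0.0], [0.468, 0.884, -0.001], [-0.001, -0.001, -1.0]]
force: [-0.6, 0.6, 0.7]
opening: 0.256
grasp_force: 0.0
```

>>> step_arm --pt "-0.5 0.13 -0.02 -0.13 0" --pt "-0.5 0.265 -0.042 -0.3 0" --pt "-0.5 0.265 -0.042 -0.44 0" --pt "-0.5 0.265 -0.042 -0.514 0" --pt "-0.5 0.265 -0.042 -0.514 0" --pt "-0.5 0.265 -0.042 -0.514 0"

```text
time_s: 2.5
position: [0.6263, 0.0793, 0.1323]
tcp_rot: [[-0.886, 0.464, -0.0], [0.464, 0.886, 0.0], [0.0, 0.0, -1.0]]
force: [0.3, -0.0, 0.7]
opening: 0.255
grasp_force: 0.0
```

```bash
python3 - <<'E'
from h import *
s=read_state();print(s['position'],s['opening'])
a=capture('scene');b=capture('side');w=capture('wrist')
im=np.vstack([np.hstack([crop(a,215,140,100,75,4),crop(b,150,160,100,75,4)]),cv2.resize(np.hstack([w['color'][:,:,::-1]]),(400,300))@np.eye(3) if 0 else np.hstack([cv2.resize(w['color'][:,:,::-1],(400,300)),np.zeros((300,400,3),np.uint8)])])
cv2.imwrite('pics/p1.png',im);print(np.round(w['pose'],3).tolist(),w['mtx'][0])
t=s['position']+np.array([0,0,-.008]);print(proj(a,t),proj(b,t))
E
```

```text
[0.62632924 0.07931159 0.13228569] 0.2551313271850222
[[0.464, 0.857, 0.222, 0.568], [0.886, -0.45, -0.114, 0.11], [0.002, 0.249, -0.968, 0.287], [0.0, 0.0, 0.0, 1.0]] [313.1738989    0.         257.30824349]
[[239.42659177 171.49990736]] [[243.88635465 197.82768546]]
```

View pics/p1.png

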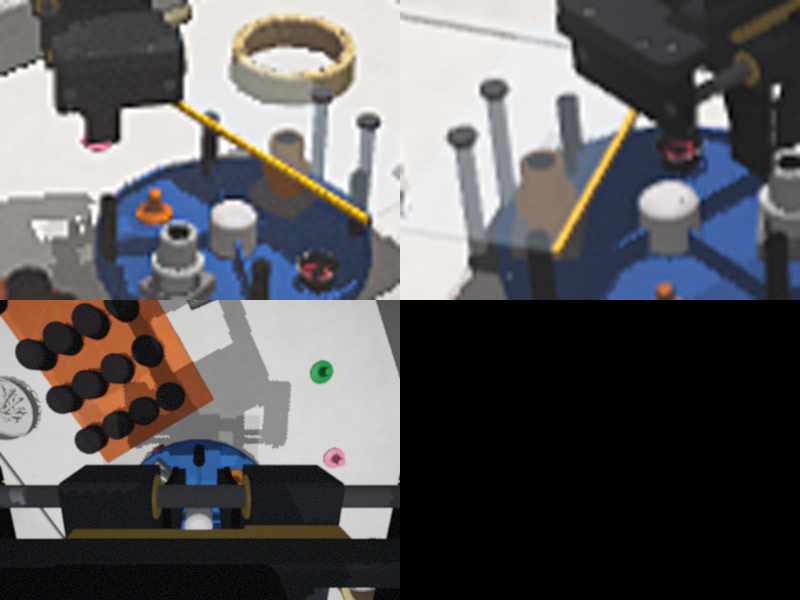

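The picture shows the peg at wrist (199,458), between the two fingertips. The steel bushing and hub are clear of the fingers, so I'll go down over the peg.

>>> step_arm --pt "-0.5 0.013 -0.006 -0.08 0" --pt "-0.5 0.013 -0.006 -0.16 0" --pt "-0.5 0.013 -0.006 -0.2 0" --pt "-0.5 0.013 -0.006 -0.24 0" --pt "-0.5 0.013 -0.006 -0.28 0" --pt "-0.5 0.013 -0.006 -0.314 0" --pt "-0.5 0.013 -0.006 -0.314 0"

```text
time_s: 3.35
position: [0.6288, 0.0767, 0.0525]
tcp_rot: [[-0.885, 0.465, -0.002], [0.465, 0.885, 0.0], [0.002, -0.001, -1.0]]
force: [-0.3, -0.2, -0.0]
opening: 0.251
grasp_force: 0.0
```

>>> step_arm --pt "-0.5 -0.008 -0.016 0 0.017" --pt "-0.5 -0.015 -0.032 0 0.033" --pt "-0.5 -0.026 -0.065 0 0.067" --pt "-0.5 -0.034 -0.099 0 0.1" --pt "-0.5 -0.038 -0.134 0 0.133" --pt "-0.5 -0.038 -0.169 0 0.167" --pt "-0.5 -0.035 -0.203 0 0.2" --pt "-0.5 -0.028 -0.238 0 0.233" --pt "-0.5 -0.018 -0.271 0 0.267" --pt "-0.5 -0.004 -0.303 0 0.3" --pt "-0.5 0.013 -0.334 0 0.333" --pt "-0.5 0.034 -0.362 0 0.367" --pt "-0.5 0.057 -0.389 0 0.4" --pt "-0.5 0.082 -0.412 0 0.433" --pt "-0.5 0.11 -0.433 0 0.467" --pt "-0.5 0.11 -0.433 0 0.467" --pt "-0.5 0.11 -0.433 0 0.467"

```text
time_s: 5.05
position: [0.6572, -0.0316, 0.0539]
tcp_rot: [[-0.557, -0.831, 0.001], [-0.831, 0.557, 0.0], [-0.0, -0.0, -1.0]]
force: [0.3, 0.9, 0.6]
opening: 0.249
grasp_force: 0.0
```

```bash
python3 - <<'E'
from h import *
s=read_state();print(s['position'],s['opening'],s['joint_positions'],s['force'])
a=capture('scene');b=capture('side')
im=np.hstack([crop(a,220,140,100,75,4),crop(b,150,160,100,75,4)])
cv2.imwrite('pics/p2.png',im)
E
```

```text
[ 0.65719775 -0.03162797  0.05385011] 0.24930335872725487 [-1.24720179e+01  4.52824474e+01  8.40725915e+01  1.21258035e-02
  5.06112874e+01 -1.58651975e+02] [0.26285087 0.88271881 0.649668  ]
```

View pics/p2.png

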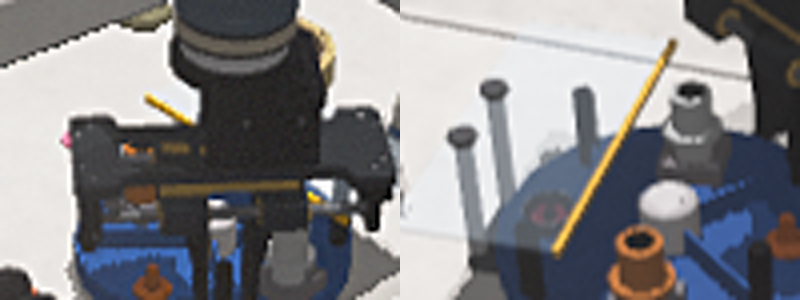

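Side view: the bronze bushing has come to about (209,220), free of the guard, and the steel bushing is at about (223,183). I'll lift off and work out the second stroke.

>>> step_arm --pt "-0.5 0 0 0.1 0" --pt "-0.5 0 0 0.2 0" --pt "-0.5 0 0 0.32 0" --pt "-0.5 0 0 0.32 -0.04" --pt "-0.5 -0.05 0.1 0.32 -0.08" --pt "-0.5 -0.1 0.2 0.32 -0.12" --pt "-0.5 -0.1 0.3 0.32 -0.16" --pt "-0.5 -0.1 0.4 0.32 -0.2" --pt "-0.5 -0.1 0.4 0.32 -0.25" --pt "-0.5 -0.1 0.4 0.32 -0.3" --pt "-0.5 -0.1 0.4 0.32 -0.35" --pt "-0.5 -0.1 0.4 0.32 -0.4" --pt "-0.5 -0.1 0.4 0.32 -0.45" --pt "-0.5 -0.1 0.4 0.32 -0.49" --pt "-0.5 -0.1 0.4 0.32 -0.49"

```text
time_s: 6.65
position: [0.6316, 0.0688, 0.1336]
tcp_rot: [[-0.849, 0.529, -0.0], [0.529, 0.849, 0.0], [0.0, -0.0, -1.0]]
force: [0.1, 0.1, -0.3]
opening: 0.249
grasp_force: 0.0
```

```bash
python3 - <<'E'
from h import *
s=read_state();p=s['position'];R=s['tcp_rot'];print(p,s['opening'],np.degrees(np.arctan2(R[1][1],R[0][1])))
a=capture('scene');b=capture('side');w=capture('wrist')
br=ray(b,((236.5/4-.4)+150,240/4-.4+160),.071);ax=np.array([.7035,.0365])
d=br[:2]-ax;print('bronze',br,np.hypot(*d),np.degrees(np.arctan2(d[1],d[0])))
im=np.hstack([cv2.resize(w['color'][100:320,100:420,::-1],(436,300)),crop(a,220,140,91,75,4)])
cv2.imwrite('pics/p3.png',im)
E
```

```text
[0.63162323 0.06877054 0.13363896] 0.24863422293205892 58.06970001113243
bronze [0.69328711 0.10079509 0.071     ] 0.06510116636345373 99.02568197535481
```

View pics/p3.png

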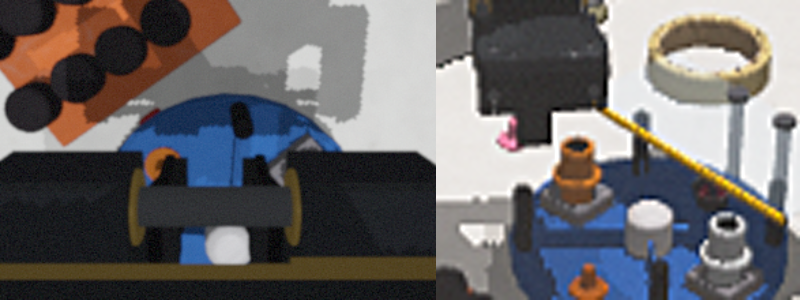

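```bash
python3 - <<'E'
from h import *
s=read_state();p=s['position']
a=capture('scene');w=capture('wrist');ax=np.array([.7035,.0365])
def sh(n,q):
    d=q[:2]-ax;print(n,q.round(4),np.hypot(*d),np.degrees(np.arctan2(d[1],d[0])))
A=lambda x,y:((x-436+.5)/4-.5+220,(y+.5)/4-.5+140)
sh('peg',ray(a,A(522,189),.07));sh('pegfront',ray(a,A(659,265),.07));sh('bronze',ray(a,A(577,146),.071))
sh('peg w',ray(w,(243/1.3625+100,133/1.3636+100),.07))
th=144;o=np.array([.6316,.0691,.1336])
for k in [0]+list(range(4,93,4)):
    t=np.radians(th+k);q=ax+.0835*np.array([np.cos(t),np.sin(t)])
    if k==0:print('go',(np.r_[q,.054]-o)/.25);q0=q
    print([-.5]+np.round((q-q0)/.25,3).tolist()+[0,round(k*.8/180,3)])
E
```

```text
peg [0.6344 0.0838 0.07  ] 0.08374022522195396 145.62076208191382
pegfront [ 0.654  -0.0328  0.07  ] 0.08516057082597969 -125.5656467208597
bronze [0.6926 0.0999 0.071 ] 0.06432563350408393 99.79244489300092
peg w [0.6371 0.0832 0.07  ] 0.08119601872267598 144.86753973553584
go [ 0.01738832  0.06592027 -0.3184    ]
[-0.5, 0.0, 0.0, 0, 0.0]
[-0.5, -0.013, -0.019, 0, 0.018]
[-0.5, -0.025, -0.04, 0, 0.036]
[-0.5, -0.035, -0.06, 0, 0.053]
[-0.5, -0.044, -0.082, 0, 0.071]
[-0.5, -0.051, -0.104, 0, 0.089]
[-0.5, -0.056, -0.127, 0, 0.107]
[-0.5, -0.061, -0.15, 0, 0.124]
[-0.5, -0.063, -0.173, 0, 0.142]
[-0.5, -0.064, -0.196, 0, 0.16]
[-0.5, -0.063, -0.22, 0, 0.178]
[-0.5, -0.061, -0.243, 0, 0.196]
[-0.5, -0.056, -0.266, 0, 0.213]
[-0.5, -0.051, -0.288, 0, 0.231]
[-0.5, -0.044, -0.311, 0, 0.249]
[-0.5, -0.035, -0.332, 0, 0.267]
[-0.5, -0.025, -0.353, 0, 0.284]
[-0.5, -0.013, -0.373, 0, 0.302]
[-0.5, 0.0, -0.393, 0, 0.32]
[-0.5, 0.014, -0.411, 0, 0.338]
[-0.5, 0.03, -0.428, 0, 0.356]
[-0.5, 0.047, -0.445, 0, 0.373]
[-0.5, 0.065, -0.46, 0, 0.391]
[-0.5, 0.083, -0.473, 0, 0.409]
```

Wrist and scene views agree: the peg is at 145° and the bronze bushing at 99.5°, so about 84° remain.

>>> step_arm --pt "-0.5 0.009 0.03 0 0" --pt "-0.5 0.017 0.063 0 0" --pt "-0.5 0.017 0.063 0 0" --pt "-0.5 0.017 0.063 -0.08 0" --pt "-0.5 0.017 0.063 -0.16 0" --pt "-0.5 0.017 0.063 -0.22 0" --pt "-0.5 0.017 0.063 -0.28 0" --pt "-0.5 0.017 0.063 -0.318 0" --pt "-0.5 0.017 0.063 -0.318 0"

```text
time_s: 7.8
position: [0.6353, 0.0842, 0.0524]
tcp_rot: [[-0.849, 0.528, -0.003], [0.528, 0.849, 0.0], [0.003, -0.002, -1.0]]
force: [-0.5, -0.1, -0.1]
opening: 0.249
grasp_force: 0.0
```

>>> step_arm --pt "-0.5 -0.013 -0.019 0 0.018" --pt "-0.5 -0.025 -0.04 0 0.036" --pt "-0.5 -0.044 -0.082 0 0.071" --pt "-0.5 -0.056 -0.127 0 0.107" --pt "-0.5 -0.063 -0.173 0 0.142" --pt "-0.5 -0.063 -0.22 0 0.178" --pt "-0.5 -0.056 -0.266 0 0.213" --pt "-0.5 -0.044 -0.311 0 0.249" --pt "-0.5 -0.025 -0.353 0 0.284" --pt "-0.5 0 -0.393 0 0.32" --pt "-0.5 0.03 -0.428 0 0.356" --pt "-0.5 0.047 -0.445 0 0.373" --pt "-0.5 0.065 -0.46 0 0.391" --pt "-0.5 0.065 -0.46 0 0.391" --pt "-0.5 0.065 -0.46 0 0.391"

```text
time_s: 9.3
position: [0.6529, -0.031, 0.0546]
tcp_rot: [[-0.783, -0.621, 0.001], [-0.621, 0.783, -0.0], [-0.001, -0.001, -1.0]]
force: [-0.5, -0.4, 0.1]
opening: 0.253
grasp_force: 0.0
```

>>> step_arm --pt "-0.5 0 0 0.1 0" --pt "-0.5 0 0 0.2 0" --pt "-0.5 0 0 0.35 -0.04" --pt "-0.3 -0.1 0 0.4 -0.08" --pt "-0.2 -0.2 0.1 0.4 -0.12" --pt "-0.1 -0.3 0.15 0.4 -0.16" --pt "0 -0.3 0.2 0.4 -0.2" --pt "0 -0.3 0.25 0.4 -0.24" --pt "0 -0.3 0.25 0.4 -0.266" --pt "0 -0.3 0.25 0.4 -0.266" --pt "0 -0.3 0.25 0.4 -0.266"

```text
time_s: 10.4
position: [0.5774, 0.0317, 0.1543]
tcp_rot: [[-0.987, 0.162, 0.0], [0.162, 0.987, -0.0], [-0.0, -0.0, -1.0]]
force: [-0.0, 0.8, -0.0]
opening: 0.499
grasp_force: 0.0
```

```bash
python3 - <<'E'
from h import *
s=read_state();p=s['position'];R=s['tcp_rot'];print(p,s['opening'],np.degrees(np.arctan2(R[1][1],R[0][1])))
a=capture('scene');b=capture('side');w=capture('wrist')
im=np.vstack([np.hstack([crop(a,225,155,80,60,5),crop(b,180,165,80,60,5)]),np.hstack([cv2.resize(w['color'][:300,56:456,::-1],(400,300)),crop(a,140,185,80,60,5)])])
cv2.imwrite('pics/p4.png',im)
E
```

```text
[0.57744526 0.03173956 0.15426346] 0.49929197461716 80.7056962082189
```

View pics/p4.png

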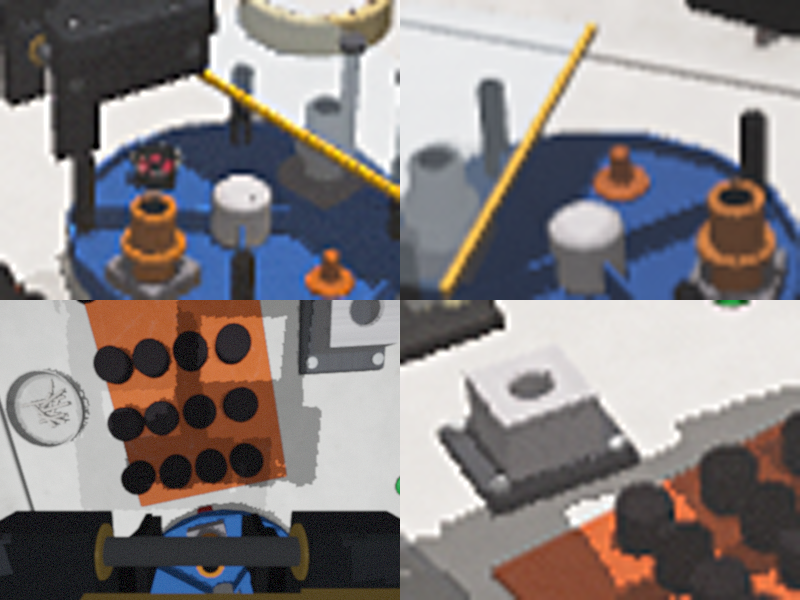

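The bronze compartment is now at the front by the red mark. The bronze top is at scene crop (154,205), side crop (737,197) and wrist crop (209,567).

```bash
python3 - <<'E'
from h import *
a=capture('scene');b=capture('side');w=capture('wrist');ax=np.array([.7035,.0365])
k=lambda x,y,ox,oy:((x+.5)/5-.5+ox,(y+.5)/5-.5+oy)
for n,q in(('sc',ray(a,k(154,205,225,155),.071)),('si',ray(b,k(737-400,197,180,165),.071)),('w',ray(w,(265,266),.071))):
    d=q[:2]-ax;print(n,q.round(4),np.hypot(*d),np.degrees(np.arctan2(d[1],d[0])))
# automatic: bronze top ring centroid via scene/side orange mask near
print(read_state()['position'])
E
```

```text
sc [0.6398 0.03   0.071 ] 0.06398600430420591 -174.1687906451068
si [0.6371 0.0304 0.071 ] 0.06666983102389877 -174.72116363011557
w [0.6395 0.0276 0.071 ] 0.06462515316311865 -172.10285881194594
[0.57753821 0.03138686 0.15400802]
```

>>> step_arm --pt "0 0.12 -0.004 0 0" --pt "0 0.246 -0.008 0 0" --pt "0 0.246 -0.008 0 0" --pt "0 0.246 -0.008 -0.1 0" --pt "0 0.246 -0.008 -0.2 0" --pt "0 0.246 -0.008 -0.28 0" --pt "0 0.246 -0.008 -0.33 0" --pt "0 0.246 -0.008 -0.376 0" --pt "0 0.246 -0.008 -0.376 0" --pt "0 0.246 -0.008 -0.376 0"

```text
time_s: 11.7
position: [0.6393, 0.0296, 0.0604]
tcp_rot: [[-0.987, 0.163, 0.001], [0.163, 0.987, -0.0], [-0.001, 0.0, -1.0]]
force: [1.3, -0.7, 0.2]
opening: 0.499
grasp_force: 0.0
```

>>> step_arm --pt "-0.4 0 0 0 0" --pt "-0.6 0 0 0 0" --pt "-1 0 0 0 0" --pt "-1 0 0 0 0" --pt "-1 0 0 0 0" --pt "-1 0 0 0 0" --pt "-1 0 0 0 0" --pt "-1 0 0 0 0"

```text
time_s: 12.5
position: [0.6394, 0.0295, 0.0606]
tcp_rot: [[-0.987, 0.163, 0.001], [0.163, 0.987, -0.0], [-0.001, -0.0, -1.0]]
force: [-0.6, -1.3, 4.5]
opening: 0.257
grasp_force: 30.0
```

>>> step_arm --pt "-1 0 0 0.03 0" --pt "-1 0 0 0.08 0" --pt "-1 0 0 0.14 0" --pt "-1 0 0 0.22 0" --pt "-1 0 0 0.32 0" --pt "-1 0 0 0.42 0" --pt "-1 -0.05 0.04 0.48 -0.04" --pt "-1 -0.12 0.1 0.48 -0.08" --pt "-1 -0.2 0.16 0.48 -0.12" --pt "-1 -0.28 0.23 0.48 -0.16" --pt "-1 -0.36 0.3 0.48 -0.2" --pt "-1 -0.44 0.36 0.48 -0.24" --pt "-1 -0.52 0.43 0.48 -0.28" --pt "-1 -0.6 0.5 0.48 -0.32" --pt "-1 -0.66 0.54 0.48 -0.36" --pt "-1 -0.7 0.58 0.48 -0.4" --pt "-1 -0.72 0.594 0.48 -0.448" --pt "-1 -0.72 0.594 0.48 -0.448" --pt "-1 -0.72 0.594 0.4 -0.448" --pt "-1 -0.72 0.594 0.34 -0.448"

```text
time_s: 14.5
position: [0.46, 0.178, 0.1456]
tcp_rot: [[-0.003, 1.0, 0.002], [1.0, 0.003, 0.0], [0.0, 0.002, -1.0]]
force: [-0.4, 0.3, -2.0]
opening: 0.254
grasp_force: 30.0
```

>>> step_arm --pt "-1 0 0 0 0" --pt "-1 0 0 0 0" --pt "-1 0 0 0 0"

```text
time_s: 14.8
position: [0.4599, 0.1781, 0.1459]
tcp_rot: [[-0.0, 1.0, 0.002], [1.0, 0.0, 0.0], [0.0, 0.002, -1.0]]
force: [0.4, -0.2, -1.8]
opening: 0.255
grasp_force: 30.0
```

```bash
python3 - <<'E'
from h import *
s=read_state();p=s['position'];R=np.array(s['tcp_rot']);print(p,s['opening'],R.round(3).tolist(),s['force'])
a=capture('scene');b=capture('side')
foot=p-[0,0,.0406]
print('pred foot',proj(a,foot),proj(b,foot))
u,v=proj(a,foot-[0,0,.02])[0].astype(int);x,y=proj(b,foot-[0,0,.02])[0].astype(int)
print(u,v,x,y)
np.savez('pc.npz',a=[u-28,v-40],b=[x-28,y-40])
im=np.hstack([crop(a,u-28,v-40,57,75,7),crop(b,x-28,y-40,57,75,7)])
cv2.imwrite('pics/p5.png',im);print(im.shape)
E
```

```text
[0.4599499  0.17806744 0.14592585] 0.25472819045385825 [[-0.0, 1.0, 0.002], [1.0, 0.0, 0.0], [0.0, 0.002, -1.0]] [ 0.37054742 -0.24633402 -1.78072058]
pred foot [[163.25641434 182.70329171]] [[319.04473628 258.22683653]]
164 189 318 266
(525, 798, 3)
```

View pics/p5.png

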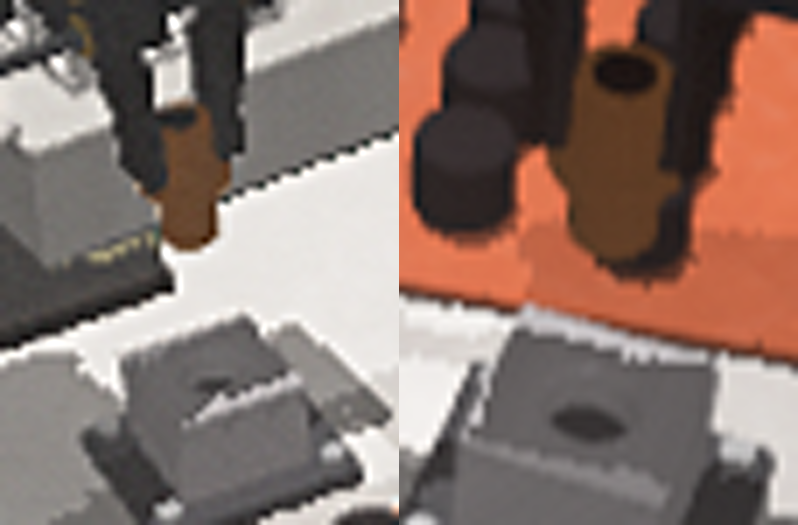

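Crop: in the scene view the foot centre is at (189,233) and the top hole at (182,116). In the side view the foot centre is at (214,236) and the top hole at (228,73), with the bore below. I'll compare the foot and the bore within each camera.

```bash
python3 - <<'E'
from h import *
a=capture('scene');b=capture('side');o=np.load('pc.npz');p=read_state()['position']
A=lambda x,y:(np.array([x,y])+.5)/7-.5+o['a'];B=lambda x,y:(np.array([x,y])+.5)/7-.5+o['b']
zf=p[2]-.0406
fa,fb=ray(a,A(189,233),zf),ray(b,B(214,236),zf)
ta,tb=ray(a,A(182,116),zf+.051),ray(b,B(228,73),zf+.051)
print('foot',fa,fb,'top',ta,tb,'tcp',p)
ba=(np.array([.4594,.1761])+[.4609,.1768])/2;bb=(np.array([.4593,.18])+[.4579,.1807])/2
print('bore-foot',ba-fa[:2],bb-fb[:2])
# bronze masks: contour extremes
for n,c,oo in(('a',a,o['a']),('b',b,o['b'])):
    x,y=oo.astype(int);im=c['color'][y:y+40,x:x+57];h=cv2.cvtColor(im,cv2.COLOR_RGB2HSV)
    m=cv2.inRange(h,(5,130,40),(20,255,165)) if n=='a' else cv2.inRange(h,(8,120,30),(22,255,130))
    for r in range(14,38,2):
        q=np.flatnonzero(m[r]);print(n,r,(q.min(),q.max()) if len(q) else None,len(q),end=' | ')
    print()
E
```

```text
foot [0.46057279 0.18270954 0.10506466] [0.4577314  0.1797325  0.10506466] top [0.46249553 0.18042885 0.15606466] [0.45866091 0.1789888  0.15606466] tcp [0.45944668 0.17816319 0.14566466]
bore-foot [-0.00042279 -0.00625954] [0.0008686 0.0006175]
a 14 None 0 | a 16 (np.int64(29), np.int64(29)) 1 | a 18 (np.int64(28), np.int64(29)) 2 | a 20 (np.int64(24), np.int64(29)) 5 | a 22 (np.int64(24), np.int64(29)) 5 | a 24 (np.int64(24), np.int64(32)) 7 | a 26 (np.int64(24), np.int64(31)) 7 | a 28 (np.int64(22), np.int64(30)) 8 | a 30 (np.int64(24), np.int64(30)) 7 | a 32 (np.int64(23), np.int64(30)) 8 | a 34 (np.int64(24), np.int64(29)) 6 | a 36 None 0 | 
b 14 (np.int64(25), np.int64(45)) 15 | b 16 (np.int64(25), np.int64(45)) 14 | b 18 (np.int64(25), np.int64(37)) 13 | b 20 (np.int64(24), np.int64(37)) 14 | b 22 (np.int64(17), np.int64(37)) 17 | b 24 (np.int64(22), np.int64(44)) 17 | b 26 (np.int64(23), np.int64(39)) 17 | b 28 (np.int64(24), np.int64(38)) 15 | b 30 (np.int64(24), np.int64(36)) 13 | b 32 (np.int64(24), np.int64(36)) 13 | b 34 (np.int64(25), np.int64(36)) 12 | b 36 (np.int64(28), np.int64(41)) 8 |
```

```bash
python3 - <<'E'
from h import *
a=capture('scene');b=capture('side');o=np.load('pc.npz')
A=lambda x,y:(np.array([x,y])+.5)/7-.5+o['a'];B=lambda x,y:(np.array([x,y])+.5)/7-.5+o['b']
Ms=[c['mtx']@np.linalg.inv(c['pose'])[:3] for c in(a,b)]
def tri(n,p,q):
    X=cv2.triangulatePoints(*Ms,np.float64(p),np.float64(q)).ravel();X=X[:3]/X[3]
    print(n,X.round(4),'res',(proj(a,X)[0]-p).round(2),(proj(b,X)[0]-q).round(2))
f=lambda p,o:((np.array(p)+.5)/5-.5+o)
tri('foot',A(189,233),B(214,236));tri('top',A(182,116),B(228,73))
H=lambda x,y:f((x,y-375),(140,185));G=lambda x,y:f((x-400,y-375),(280,265))
tri('bore',H(131,461),G(585,470))
sc=[H(*p) for p in[(66,450),(157,420),(200,467),(108,502)]]
si=[G(*p) for p in[(640,543),(495,503),(540,397),(680,452)]]
# match: scene corner order (-x+y),(+x+y),(+x-y),(-x-y)
for p,q in zip(sc,si):tri('corner',p,q)
tri('centre',np.mean(sc,0),np.mean(si,0))
# save quad crops for subpixel: grey of the block from both cams and wrist
E
```

```text
foot [0.4586 0.1806 0.1065] res [-0.34  0.2 ] [-0.55 -0.35]
top [0.4602 0.1789 0.1568] res [-0.54  0.33] [-0.89 -0.6 ]
bore [0.4599 0.1781 0.0442] res [-0.14  0.08] [-0.23 -0.14]
corner [0.4362 0.2057 0.0452] res [-0.43  0.22] [-0.72 -0.42]
corner [0.4878 0.2015 0.0437] res [-0.5  0.3] [-0.84 -0.54]
corner [0.4834 0.1494 0.0462] res [-0.47  0.28] [-0.73 -0.48]
corner [0.432  0.157  0.0426] res [-0.93  0.48] [-1.43 -0.85]
centre [0.4598 0.1786 0.044 ] res [-0.61  0.34] [-0.97 -0.6 ]
```

>>> step_arm --pt "-1 0.002 -0.005 -0.06 0" --pt "-1 0.002 -0.005 -0.12 0" --pt "-1 0.002 -0.005 -0.17 0" --pt "-1 0.002 -0.005 -0.205 0" --pt "-1 0.002 -0.005 -0.205 0" --pt "-1 0.002 -0.005 -0.205 0"

```text
time_s: 15.7
position: [0.4597, 0.1769, 0.0939]
tcp_rot: [[0.0, 1.0, 0.0], [1.0, -0.0, 0.0], [0.0, 0.0, -1.0]]
force: [0.5, -0.6, -0.7]
opening: 0.256
grasp_force: 30.0
```

```bash
python3 - <<'E'
from h import *
s=read_state();p=s['position'];print(p,s['force'])
a=capture('scene');b=capture('side')
im=np.hstack([crop(a,142,172,50,65,8),crop(b,294,247,50,65,8)])
ax=np.array([.4599,.1783])
# overlay: predicted axis foot centre if centred (relative), small marks
cv2.imwrite('pics/p6.png',im)
E
```

```text
[0.45971321 0.17692689 0.09391495] [ 0.45352391 -0.57639374 -0.72363592]
```

View pics/p6.png

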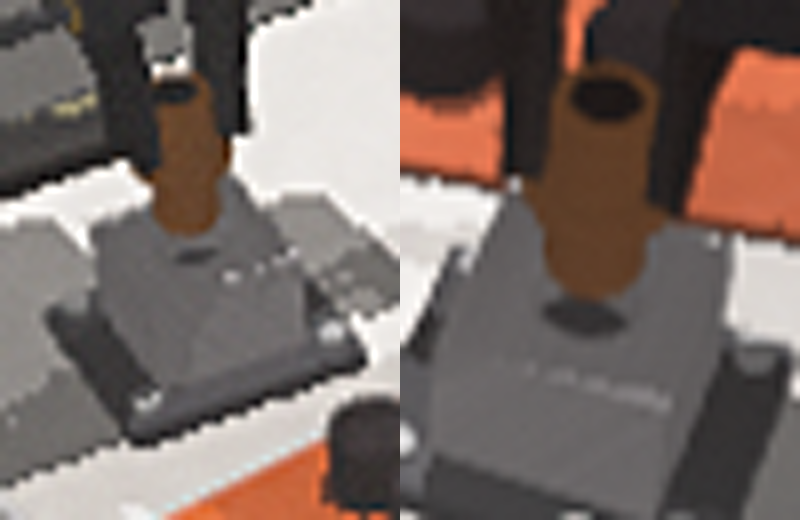

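In the crop the foot stands slightly off the bore. Scene view: foot (187,216), bore (197,242). Side view: foot (596,267), bore (586,306). It also looks about 3 mm higher than I assumed.

```bash
python3 - <<'E'
from h import *
a=capture('scene');b=capture('side')
Ms=[c['mtx']@np.linalg.inv(c['pose'])[:3] for c in(a,b)]
def tri(n,p,q):
    p=(np.array(p)+.5)/8-.5+[142,172];q=(np.array(q)-[400,0]+.5)/8-.5+[294,247]
    X=cv2.triangulatePoints(*Ms,np.float64(p),np.float64(q)).ravel();X=X[:3]/X[3]
    print(n,X.round(4),(proj(a,X)[0]-p).round(2),(proj(b,X)[0]-q).round(2));return X
F=tri('foot',(187.5,216),(596,267));tri('top',(174,95),(606,99));Bm=tri('bore',(197,242),(586,306))
print(Bm-F)
# direct segmentation: shank edges (subpixel) per row & bore dark rows
for n,c,(x,y),rows in(('a',a,(142,172),range(20,36)),('b',b,(294,247),range(26,44))):
    im=c['color'][y:y+65,x:x+50].astype(int)
    rb=im[...,0]-im[...,2]
    for r in rows:
        q=np.clip(rb[r,14:34] if n=='a' else rb[r,14:36],0,None);g=im[r,18:32].sum(1)//3
        print(n,r,q.tolist(),g.tolist() if r>26 else '')
E
```

```text
foot [0.4585 0.1786 0.0548] [-0.32  0.18] [-0.51 -0.32]
top [0.4595 0.1776 0.1034] [-0.03  0.02] [-0.05 -0.03]
bore [0.4603 0.179  0.0428] [-0.51  0.28] [-0.81 -0.5 ]
[ 0.00177809  0.00036915 -0.0120004 ]
a 20 [11, 10, 13, 4, 0, 0, 31, 59, 61, 58, 51, 55, 55, 59, 57, 8, 5, 6, 7, 7] 
a 21 [7, 5, 38, 26, 18, 50, 60, 58, 54, 56, 53, 57, 58, 54, 8, 10, 5, 6, 7, 8] 
a 22 [7, 5, 7, 23, 48, 65, 58, 62, 56, 59, 56, 58, 60, 23, 0, 2, 13, 8, 8, 6] 
a 23 [7, 6, 4, 4, 24, 40, 58, 57, 57, 55, 54, 55, 56, 29, 2, 1, 7, 7, 8, 6] 
a 24 [7, 6, 6, 2, 0, 30, 61, 58, 60, 59, 54, 57, 56, 29, 0, 2, 2, 11, 8, 8] 
a 25 [6, 7, 10, 9, 0, 39, 62, 54, 57, 59, 55, 56, 56, 32, 2, 3, 2, 2, 11, 13] 
a 26 [11, 7, 3, 5, 0, 44, 60, 61, 56, 56, 58, 58, 61, 33, 0, 4, 4, 0, 5, 8] 
a 27 [2, 4, 3, 2, 0, 29, 60, 58, 58, 57, 59, 59, 52, 5, 1, 3, 3, 3, 4, 2] [97, 81, 67, 70, 73, 70, 70, 70, 69, 103, 106, 101, 101, 96]
a 28 [2, 2, 3, 4, 1, 4, 36, 63, 66, 65, 65, 40, 9, 1, 1, 5, 2, 4, 3, 4] [102, 99, 81, 71, 69, 67, 69, 82, 99, 106, 108, 102, 97, 98]
a 29 [4, 3, 5, 3, 0, 1, 6, 6, 23, 20, 9, 5, 0, 2, 0, 6, 2, 4, 4, 1] [102, 102, 
[... 2566 characters left out ...]
, 50, 49, 50, 51, 52, 52, 58, 74, 87, 92, 89, 91, 96]
b 39 [2, 3, 4, 4, 1, 5, 3, 3, 3, 2, 2, 3, 3, 2, 3, 3, 3, 3, 2, 3, 4, 3] [58, 49, 51, 52, 53, 52, 51, 50, 51, 67, 84, 90, 93, 96]
b 40 [3, 3, 4, 3, 3, 3, 2, 2, 3, 3, 1, 2, 3, 2, 2, 3, 3, 3, 2, 4, 3, 3] [83, 66, 53, 49, 50, 50, 51, 50, 48, 51, 74, 94, 94, 96]
b 41 [3, 3, 3, 3, 3, 3, 3, 3, 3, 2, 3, 1, 3, 4, 3, 3, 4, 4, 3, 5, 3, 2] [98, 91, 79, 68, 59, 54, 55, 62, 65, 78, 89, 97, 96, 97]
b 42 [4, 4, 4, 3, 4, 3, 3, 3, 3, 3, 3, 3, 3, 3, 3, 3, 3, 3, 3, 4, 3, 3] [100, 99, 97, 90, 85, 82, 82, 86, 87, 99, 98, 97, 96, 97]
b 43 [3, 4, 3, 3, 4, 2, 4, 3, 4, 3, 3, 2, 3, 3, 2, 3, 3, 3, 2, 4, 4, 3] [99, 98, 96, 98, 98, 99, 100, 98, 97, 98, 97, 97, 98, 98]
```

Edge fits in both views agree: shift (+0.75, −1.5) mm, with the foot at z≈0.057. I'll correct and enter the bore.

>>> step_arm --pt "-1 0.003 -0.006 0 0" --pt "-1 0.003 -0.006 -0.02 0" --pt "-1 0.003 -0.006 -0.035 0" --pt "-1 0.003 -0.006 -0.045 0" --pt "-1 0.003 -0.006 -0.055 0" --pt "-1 0.003 -0.006 -0.055 0"

```text
time_s: 16.5
position: [0.4604, 0.1756, 0.0796]
tcp_rot: [[0.0, 1.0, -0.0], [1.0, -0.0, 0.0], [0.0, -0.0, -1.0]]
force: [0.9, 0.9, -2.0]
opening: 0.251
grasp_force: 30.0
```

>>> step_arm --pt "-1 0 0 -0.01 0" --pt "-1 0 0 -0.02 0" --pt "-1 0 0 -0.026 0" --pt "-1 0 0 -0.026 0"

```text
time_s: 16.9
position: [0.4604, 0.1756, 0.0737]
tcp_rot: [[0.0, 1.0, 0.0], [1.0, -0.0, 0.0], [0.0, 0.0, -1.0]]
force: [-0.2, 2.3, 1.4]
opening: 0.256
grasp_force: 30.0
```

>>> step_arm --pt "-1 0 0.001 -0.006 0" --pt "-1 0 0.001 -0.012 0" --pt "-1 0 0.001 -0.018 0" --pt "-1 0 0.001 -0.024 0" --pt "-1 0 0.001 -0.03 0" --pt "-1 0 0.001 -0.03 0"

```text
time_s: 17.5
position: [0.4604, 0.1758, 0.0667]
tcp_rot: [[0.0, 1.0, 0.001], [1.0, -0.0, 0.0], [0.0, 0.001, -1.0]]
force: [-1.1, 2.2, 4.8]
opening: 0.258
grasp_force: 30.0
```

>>> step_arm --pt "-1 0 0 -0.006 0" --pt "-1 0 0 -0.012 0" --pt "-1 0 0 -0.018 0" --pt "-1 0 0 -0.024 0" --pt "-1 0 0 -0.024 0"

```text
time_s: 18.0
position: [0.4603, 0.1759, 0.0623]
tcp_rot: [[0.0, 1.0, 0.001], [1.0, -0.0, 0.0], [0.0, 0.001, -1.0]]
force: [-4.7, 2.9, 21.7]
opening: 0.255
grasp_force: 30.0
```

>>> step_arm --pt "-1 0 0 -0.006 0" --pt "-1 0 0 -0.012 0" --pt "-1 0 0 -0.012 0"

```text
time_s: 18.3
position: [0.4602, 0.1759, 0.0613]
tcp_rot: [[-0.0, 1.0, 0.002], [1.0, 0.0, 0.0], [0.0, 0.002, -1.0]]
force: [-6.5, 1.1, 39.2]
opening: 0.261
grasp_force: 30.0
```

>>> step_arm --pt "-0.4 0 0 0.01 0" --pt "-0.2 0 0 0.01 0" --pt "0 0 0 0.01 0" --pt "0 0 0 0.01 0" --pt "0 0 0 0.05 0" --pt "0 0 0 0.12 0" --pt "0 0 0 0.2 0" --pt "-0.5 0 0 0.2 0" --pt "-1 0 0 0.2 0" --pt "-1 0 0 0.2 0" --pt "-1 0 0 0.2 0" --pt "-1 0 0 0.2 0" --pt "-1 0 0 0.2 0" --pt "-1 0 0 0.2 0"

```text
time_s: 19.7
position: [0.4601, 0.1756, 0.1068]
tcp_rot: [[0.0, 1.0, -0.001], [1.0, -0.0, -0.0], [-0.0, -0.001, -1.0]]
force: [-0.5, -0.5, 1.2]
opening: 0.021
grasp_force: 0.0
```

```bash
python3 - <<'E'
from h import *
s=read_state();print(s['position'],s['force'],s['opening'])
a=capture('scene');b=capture('side')
cv2.imwrite('pics/p7.png',np.hstack([crop(a,142,172,50,65,8),crop(b,294,247,50,65,8)]))
E
```

```text
[0.46014186 0.17560875 0.10676619] [-0.50211436 -0.5350859   1.18327306] 0.020783611697318235
```

View pics/p7.png

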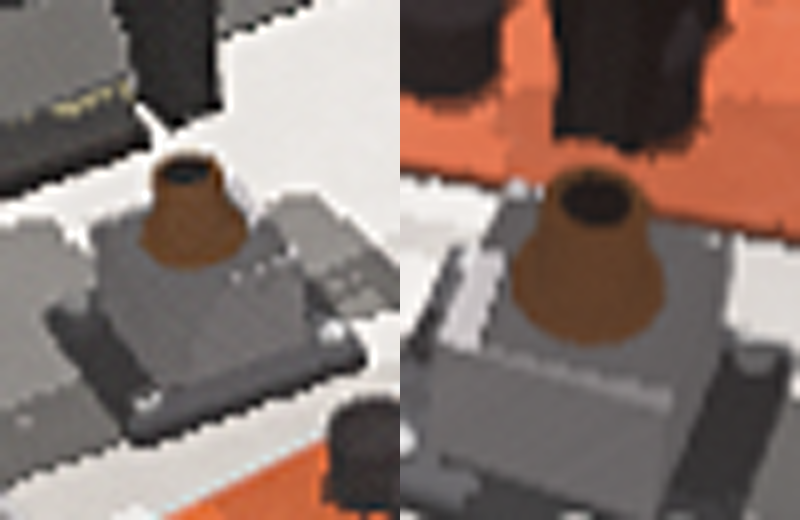

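It looks seated and upright. I'll press the top with shut fingers; full seating should stop the TCP at z≈0.081.

>>> step_arm --pt "-1 0 0.001 -0.04 0" --pt "-1 0 0.001 -0.07 0" --pt "-1 0 0.001 -0.085 0" --pt "-1 0 0.001 -0.09 0" --pt "-1 0 0.001 -0.09 0"

```text
time_s: 20.3
position: [0.4601, 0.1759, 0.0841]
tcp_rot: [[0.0, 1.0, -0.001], [1.0, -0.0, -0.0], [-0.0, -0.001, -1.0]]
force: [0.3, -0.2, 0.4]
opening: 0.009
grasp_force: 0.0
```

>>> step_arm --pt "-1 0 0 -0.004 0" --pt "-1 0 0 -0.008 0" --pt "-1 0 0 -0.012 0" --pt "-1 0 0 -0.012 0"

```text
time_s: 20.7
position: [0.4603, 0.1759, 0.0816]
tcp_rot: [[0.0, 1.0, 0.0], [1.0, -0.0, 0.0], [0.0, 0.0, -1.0]]
force: [-0.1, 0.3, 0.9]
opening: 0.007
grasp_force: 0.0
```

>>> step_arm --pt "-1 0 0 -0.004 0" --pt "-1 0 0 -0.008 0" --pt "-1 0 0 -0.012 0" --pt "-1 0 0 -0.012 0"

```text
time_s: 21.1
position: [0.4604, 0.1759, 0.0813]
tcp_rot: [[-0.0, 1.0, 0.002], [1.0, 0.0, 0.0], [0.0, 0.002, -1.0]]
force: [-4.4, -1.2, 23.1]
opening: 0.006
grasp_force: 11.7
```

It stopped hard at 0.0813 under 23 N, so it is seated. I'll retreat and check.

>>> step_arm --pt "-1 0 0 0.03 0" --pt "-1 0 0 0.1 0" --pt "-1 0 0 0.25 0" --pt "-1 0 0 0.45 0" --pt "-1 0 0 0.5 0" --pt "-1 0 0 0.5 0" --pt "-1 0 0 0.5 0"

```text
time_s: 21.8
position: [0.4597, 0.1758, 0.2032]
tcp_rot: [[0.0, 1.0, -0.001], [1.0, -0.0, -0.0], [-0.0, -0.001, -1.0]]
force: [-0.0, 0.6, -0.4]
opening: 0.005
grasp_force: 0.0
```

```bash
python3 - <<'E'
from h import *
a=capture('scene');b=capture('side');s=read_state();print(s['position'],s['force'])
cv2.imwrite('pics/p8.png',np.hstack([crop(a,142,150,100,125,4)[:, :400],crop(b,294,240,50,62,8)[:496]]) if 0 else np.hstack([crop(a,140,150,160,100,3),crop(b,294,247,50,50,6)]))
E
```

```text
[0.45902383 0.17566966 0.20205425] [0.04026417 0.58565501 0.54616354]
```

View pics/p8.png

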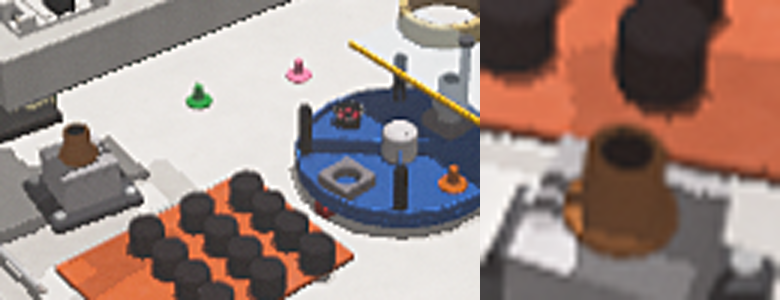

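The bushing is seated in the housing at (77,145), and the rotor, cone and steel bushing are still in the carousel. The arm is clear.

```bash
python3 -c "
from rig import *
print(hand_in())"
```

```text
the job is handed in; nothing more can be done
None
```

The bronze bushing is pressed into the housing bore until it stopped and let go, the three other parts are still in the carousel, and the job was handed in at about 22 s; no verdict came back.

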